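Set the laminator's speed selector and start it

TASK

On the laminator, push the lever of the rotary selector round with a fingertip, click by click, to the sixth of its eight marks, counting clockwise (seen from above) from the first mark, and do not let it run past to the seventh. Then press the long bar-shaped key fully down with a fingertip, let it come up, and draw clear. Push gently, without pinching the lever; do not press the round key, and leave everything else standing where it is.

Things in the scene. Friction and masses are not known exactly. Their poses are not given: they have to be found in the camera images.
- laminator: Fixed white and grey laminator, a box 190 (x) x 460 (y) x 95 mm high. Origin at the centre of its underside, x across its depth and away from the robot, y along its length to the left, z up. On its flat top: the selector near the right (-y) end, the bar key left of the middle, the round key farther left.
- dial_axis (a point): Point on the selector's vertical axis, level with the laminator's top (95 mm up), axes as the laminator's. Around it, a flat black plate of radius 78 mm with eight white ticks at radius 63 to 75 mm, 30 degrees apart: the first 105 degrees anticlockwise (from above) of the x axis, on clockwise to the eighth at 105 degrees clockwise; the sixth is 45 degrees clockwise of x.
- selector (a joint): Angle of the selector, rad: 0 with the lever at the first tick, growing clockwise from above by 0.524 a click; sixth 2.618, eighth 3.665; stops past both ends. It starts at one of the first four (rarely, balanced between two). A spring detent holds it at each tick: 3 to 4 N sideways at 45 mm from the axis moves it off, and once half-way (15 degrees) it snaps on to the next tick by itself.
- selector_tip (a point): Middle of the top edge of the lever's outer end, 58 mm from the axis, 34 mm above the laminator's top; turns with the lever: one upright grey bar 12 mm thick, from 58 mm out on this side to 6 mm beyond the axis, 8 to 34 mm above the top, a white line on its upper edge. Under it a round black hub of radius 25 mm, up to 12 mm above the top.
- bar_key (a joint): Depth of the bar key, m: 0 up, 0.006 fully down (about 5 N); it springs back when let go.
- bar_key_top (a point): Centre of the top face of the long bar-shaped key (56 mm along the laminator's x, 26 mm along its y), standing 12 mm above the laminator's top; moves with the key. It lies 175 mm to the left (+y) of the selector's axis and 20 mm towards the robot side.
- round_key (a joint): Depth of the round key, m: 0 up, 0.006 down. Not to be pressed.
- round_key_top (a point): Centre of the top face of the round key (30 mm across, 12 mm high), 85 mm to the left of the bar key. Not to be pressed.
- glue_a: Loose glue bottle with pointed black cap, 38 mm across, 115 mm high, on the table in front of the laminator; origin at its underside. Leave alone.
- glue_b: A second glue bottle, the same. Leave alone.
- jar: Loose squat jar, 56 mm across, 85 mm high, in front of the laminator; origin at its underside. Leave alone.
- canister: Loose white canister, 68 mm across, 125 mm high, behind the laminator; origin at its underside. Leave alone.
- pen_cup: Loose white cup, 72 mm across, 95 mm high, behind the laminator; origin at its underside. Leave alone.
- tape: Loose roll of tape lying flat on the laminator's top beside the bar key towards the far edge, 52 mm across, 19 mm high; origin at its underside. Leave alone.
- punch_block: Loose wooden block 50 x 32 x 30 mm on the laminator's top near the round key, towards the far edge; origin at its underside. Leave alone.

How it is judged (in metres and radians):
On the way, in this order (a step that is already met when the one before it is completed fails the run):
1. the selector rests at its sixth mark, with nothing touching it (value of joint selector between 2.488 and 2.748 rad and contact force between selector and the fingers below 0.1 N), for 0.2 s.
2. the bar key is pressed down (value of joint bar_key above 0.0045 m), for 0.05 s.
At the end, for the whole second after the job is handed in: The selector rests at its sixth mark (2.618 rad within 0.13), the bar key has been pressed (over 4.5 mm of its 6) with the selector there, and is up again (within 1 mm), the round key is up, all else is where it was (within 15 mm) (value of joint selector between 2.488 and 2.748 rad and value of joint each of bar_key, round_key below 0.001 m and velocity of joint selector between -0.1 and 0.1 rad/s); the robot touches nothing.
It fails at once if the selector runs past the sixth mark (more than 0.35 rad beyond it) (value of joint selector above 2.968 rad).
It fails at once if the bar key is pressed while the selector is not at its sixth mark (value of joint bar_key above 0.003 m and not (value of joint selector between 2.488 and 2.748 rad)).
It fails at once if the round key is pressed (value of joint round_key above 0.003 m).
It fails at once if the selector is pinched or forced (more than 30 N), or the bar key struck hard (more than 40 N) (contact force between selector and the fingers above 30 N or contact force between bar_key and the fingers above 40 N).
It fails at once if a bystander is shoved, lifted or tipped (moved over 15 mm) (distance of any of glue_a, glue_b, jar, canister, tape, punch_block, pen_cup from where it was at the start of the episode above 0.015 m or angle between any of glue_a, glue_b, jar, canister, tape, punch_block, pen_cup's own z axis and vertical above 0.3 rad).
It also fails if it takes over 58 s, if anything falls off the work surface, if the arm or the gripper's body presses on something with over 40 N, if the wrist force passes 120 N, or if a joint passes its speed limit or range.

ROBOT

A 6-joint arm with a two-finger parallel gripper is mounted at the origin on the work surface. World frame = base frame: x ahead of the robot, y to its left, z up, the work surface at z = 0. Lengths are in m, angles in degrees, forces in N, time in s.
With the tool pointing down it reaches from about 0.275 to 0.825 m from the base axis. Payload 5.2 kg.
Tool frame: the origin (TCP) lies at the very end of the fingers, on their centre line; the grasp point (between the pads) lies 19 mm behind it; z points along the fingers, x is the direction in which the jaws open and shut, and the axes are right-handed (so a half turn about z gives the same grasp; the last joint's range is limited). The gripper opens to 93 mm and grips with 3 to 60 N. Pads are 15 mm wide; open, the fingers measure 128 mm over their backs; the gripper's body (75 mm by 188 mm) begins 65 mm behind the grasp point.
Start: joints at [-76.02, 14.817, 87.949, -0, 77.235, -11.62], TCP at [0.238, -0.496, 0.219] pointing down, gripper open.
Joint ranges: [-179.93, 179.93], [-52.35, 119.4], [10.71, 147.94], [-69.91, 249.91], [12.55, 155.21], [-178.61, 178.61]. Speed limits (degrees/s): [147.25, 147.25, 180, 180, 180, 180].

INTERFACE

Orientations are given as a 3x3 rotation matrix whose columns are the frame's x, y, z axes.
In Python, from workcell import ctrl gives the robot as it stands.
- The arm moves only by the shell command python3 -m inch 'ROWS'. ROWS is JSON, a list of rows, each an object of numbers: "claw": the opening, from -1 (shut) to 1 (fully open); "dx", "dy", "dz": the shift along the tool's x, y, z in cm; "spin": the turn about the tool's z in rad. In form: [{"claw": .., "dx": .., "dy": .., "dz": .., "spin": ..}, ...]. A call has 1 to 5 rows; each row is the pose to reach, as a shift and turn from the pose commanded when the call began, along the tool's axes at that moment; what a row does not reach only later rows make up. A row lasts 1/8 s, in which the tool goes at most 62.5 mm and 10.7 degrees, less where a joint would pass 70% of its speed; a pose out of reach is approached as far as the arm can. A call with a gripper value outside its range is refused whole. The fingers move at their own pace and stop on an object; the grip force is fixed at half the most. Time passes only in rows, so rows that repeat a pose let the fingers close. It gives the time, the measured TCP pose, the force and the opening at its end, in the units of the state.
- ctrl.get_state(): the state, without advancing time (a new reading comes with each control period).
- ctrl.capture(name): name is "scene" or "top"; returns (picture, depth): 420x560x3 uint8, blue, green, red; 420x560 float32, m along the optical axis (not along the pixel's ray), 0 where there is no reading.
- ctrl.camera_model(name): a dict with "fx", "fy", "cx", "cy" (pixels), "rvec" (rotation vector, rad) and "tvec" (3), from world to camera coordinates, as OpenCV has them. Camera axes: x right, y down, z forward; pixel columns grow to the right and rows downward; lengths in m; the calibration is good to about 2 mm. A picture is of the moment at which its call begins. camera_model takes no time and is no camera call.
- ctrl.close_job(): hands the job in, once; it reports no verdict.
The state is a dict: "time_s": time; "joint_positions": joint angles; "qd": joint speeds; "tau": joint torques, N m; "tool_pos": TCP position; "orientation": TCP orientation; "ft_force": force on the tool from outside, world axes, zero at the start; "torque": the same for the moment, N m; "finger_gap": opening from 0.0 (shut) to 1.0 (fully open).
Only numpy, scipy, OpenCV 4.12 (cv2) and the standard library are available. Lean on these libraries where they do the work, as an engineer would, in place of code of your own. Each camera call takes 0.05 s, during which the arm holds its last target.

## Working session

There is one attempt and no reset: what is moved stays moved. The work goes in short steps, Python scripts to look and compute and a shell command to move; the robot and the scene stay as the last step left them, time stands still between calls to the robot, and variables do not carry over. Pictures are saved under pics/ and viewed, and the job is handed in when it is done.

```bash
mkdir -p pics; ls; python3 - <<'E'
from workcell import ctrl
import cv2
for n in("scene","top"):
    p,d=ctrl.capture(n); cv2.imwrite(f"pics/{n}0.png",p)
    print(n,ctrl.camera_model(n))
s=ctrl.get_state()
print(s)
E
```

```text
pics
scene {'fx': 405.9852008487496, 'fy': 405.9852008487496, 'cx': 274.05903564857783, 'cy': 216.3202805143192, 'rvec': array([ 1.93804189,  1.84105907, -0.55668095]), 'tvec': array([-0.08099666, -0.40222511,  1.29102284])}
top {'fx': 452.5175032279529, 'fy': 452.5175032279529, 'cx': 275.20530485774185, 'cy': 209.106122158368, 'rvec': array([ 2.08201978, -2.14015616,  0.18857019]), 'tvec': array([0.06615729, 0.60077082, 0.93138714])}
{'time_s': 0.1, 'joint_positions': array([-7.60207385e+01,  1.48541015e+01,  8.80047603e+01, -6.86363324e-04,
        7.72368156e+01, -1.16198012e+01]), 'qd': array([ 0.02951413,  0.01248891, -0.12600477, -0.09831719,  0.01467054,
        0.03733658]), 'tau': array([ 2.38791450e-03, -4.38208973e+01, -2.84641653e+01,  7.21720909e-02,
        3.62418126e-02, -5.66057452e-05]), 'tool_pos': array([ 0.23752929, -0.4955019 ,  0.21791042]), 'orientation': array([[ 4.32073051e-01, -9.01838514e-01, -4.14732645e-04],
       [-9.01837122e-01, -4.32073128e-01,  1.61760649e-03],
       [-1.63801466e-03, -3.24902877e-04, -9.99998606e-01]]), 'ft_force': array([ 0.78423742, -0.03615184, -0.30484286]), 'torque': array([-0.00065507, -0.01069235, -0.05277197]), 'finger_gap': 0.9996656910003132}
```

View pics/scene0.png

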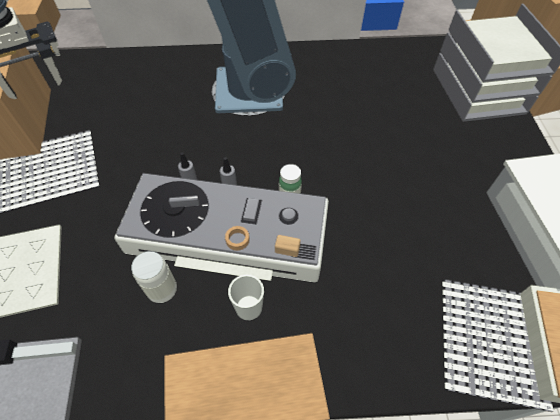

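View pics/top0.png

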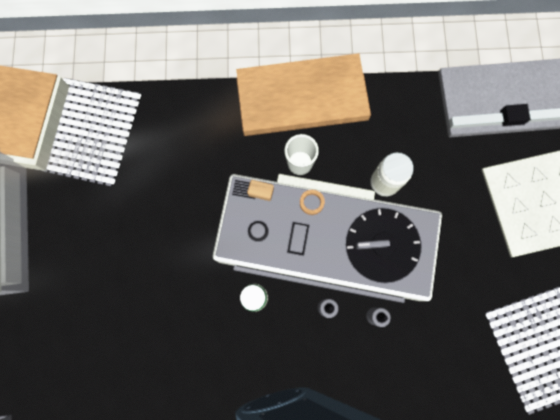

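The scene view shows the whole laminator. In the top view, the dial is at about (383,245), the lever points left with its tip near (358,245), the bar key is at (298,238) and the round key at (258,231). Next I'll zoom in and measure.

```bash
cat > h.py <<'E'
import numpy as np,cv2
from workcell import ctrl
def cam(n):
    m=ctrl.camera_model(n);R,_=cv2.Rodrigues(m['rvec']);K=np.array([[m['fx'],0,m['cx']],[0,m['fy'],m['cy']],[0,0,1]]);return K,R,m['tvec'],m['rvec']
def atz(n,u,v,z):
    K,R,t,_=cam(n);d=R.T@np.linalg.inv(K)@[u,v,1];c=-R.T@t;return c+d*(z-c[2])/d[2]
def proj(n,P):
    K,R,t,r=cam(n);return cv2.projectPoints(np.atleast_2d(np.float64(P)),r,t,K,None)[0][:,0]
E
python3 - <<'E'
import cv2
p=cv2.imread("pics/top0.png")
cv2.imwrite("pics/z1.png",cv2.resize(p[165:310,210:450],None,fx=3.3,fy=3.3,interpolation=cv2.INTER_CUBIC))
E
```

```text
(no output)
```

View pics/z1.png

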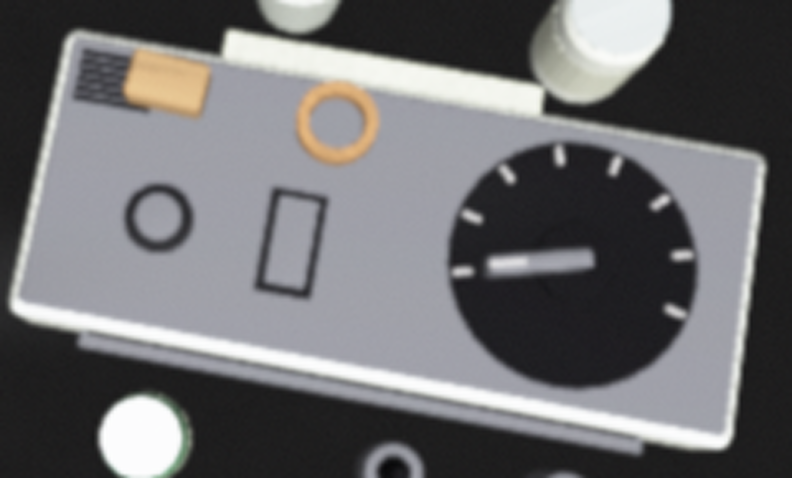

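The zoom shows all eight ticks. The first is at the left (462,271), where the lever points, and the sixth is at upper right (660,202). I'll fit the laminator pose from the ticks, keys and dial plate.

```bash
cat >> h.py <<'E'
E
python3 - <<'E'
from h import *
from scipy.optimize import least_squares
import numpy as np
T=np.array([(462,271),(471,216),(507,174),(559,155),(615,165),(660,202),(682,255),(675,311)],float)
px=(T+.5)/3.3-.5+[210,165]
W=np.array([atz("top",*p,.0955)[:2] for p in px])
a=np.radians(105-30*np.arange(8))
f=lambda q:(W-(q[:2]+.069*np.c_[np.cos(a+q[2]),np.sin(a+q[2])])).ravel()
r=least_squares(f,[.6,-.3,0]);q=r.x;print(q,np.degrees(q[2]),np.abs(r.fun).max())
def L(x,y,z):
    c,s=np.cos(q[2]),np.sin(q[2]);return np.array([q[0]+c*x-s*y,q[1]+s*x+c*y,z])
def full(p):return (np.array(p)+.5)/3.3-.5+[210,165]
for n,p,l in[("bar",(292,242),(-.02,.175,.107)),("round",(159,217),(-.02,.26,.107))]:
    print(n,atz("top",*full(p),.107),L(*l))
for n,p,z in[("tip",(488,265),.129),("hubend",(595,259),.129),("tape",(338,122),.114),("block",(168,82),.125),("glueb",(392,465),.21)]:
    w=atz("top",*full(p),z);d=w[:2]-q[:2];print(n,w,"local ang",np.degrees(np.arctan2(d[1],d[0])-q[2]),np.hypot(*d))
for n,u,v,z in[("ga",329,309,.115),("gb",381,317,.115),("jar",253,298,.085),("can",397,167,.125),("cup",302,148,.095)]:print(n,atz("top",u,v,z))
# overlay verification in the scene camera
im=cv2.imread("pics/scene0.png")
for x,y,z in [(-.02,.175,.107),(-.02,.26,.107),(0,0,.095)]+[(.069*np.cos(b),.069*np.sin(b),.095) for b in a]:
    u=proj("scene",L(x,y,z))[0];cv2.circle(im,tuple(int(round(k*1)) for k in u),1,(0,0,255),-1)
cv2.imwrite("pics/z2.png",cv2.resize(im[140:320,100:350],None,fx=3,fy=3,interpolation=cv2.INTER_CUBIC))
E
```

```text
[ 0.51436958 -0.17173943 -0.21457198] -12.2940689728892 0.0002857638579407684
bar [0.53110734 0.00335818 0.107     ] [0.53209085 0.00350599 0.107     ]
round [0.54918544 0.08590465 0.107     ] [0.55018983 0.08655673 0.107     ]
tip [ 0.51090897 -0.11367574  0.129     ] local ang 105.70487940972453 0.05816673044693523
hubend [ 0.51274412 -0.17827076  0.129     ] local ang -91.68127328062681 0.00673055740624717
tape [ 0.60509069 -0.02789728  0.114     ] local ang 70.0544779471894 0.1700614168322145
block [0.63143257 0.07775244 0.125     ] local ang 77.15783499647138 0.27559016405411724
glueb [ 0.39569482 -0.04240301  0.21      ] local ang 144.83251508494456 0.17553235873210798
ga [ 0.38736235 -0.05219979  0.115     ]
gb [ 0.36947616 -0.15326374  0.115     ]
jar [0.41258821 0.09958745 0.085     ]
can [ 0.67069416 -0.20549378  0.125     ]
cup [ 0.72835595 -0.01235489  0.095     ]
```

View pics/z2.png

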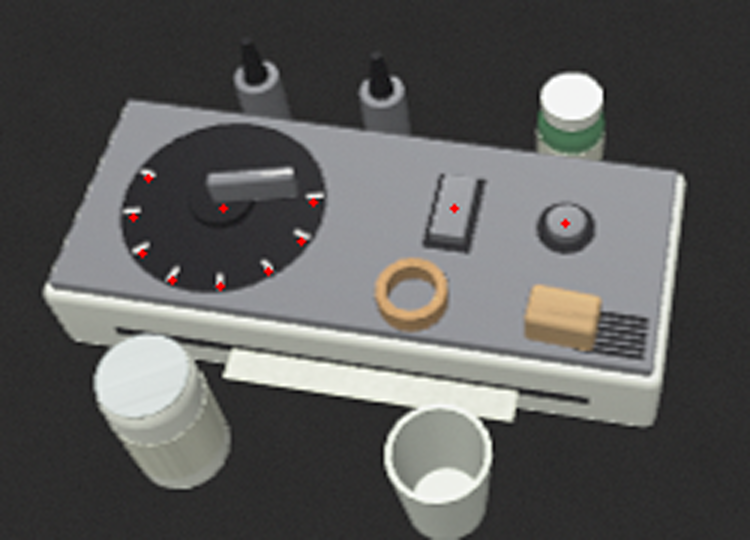

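The overlay lands on the ticks and keys in the scene picture, so the fit is good. The axis is at (0.514,-0.172), the yaw is -12.3°, and the lever is at the first mark, so it needs five clicks. With the fingers shut, I'll push using the tool's +y side, tool x along the lever, turning about the axis.

```bash
python3 -m inch '[{"claw":-1,"dx":-3,"dy":-5,"dz":0,"spin":-0.17},{"claw":-1,"dx":-6,"dy":-10,"dz":0,"spin":-0.34},{"claw":-1,"dx":-9,"dy":-15,"dz":0,"spin":-0.51},{"claw":-1,"dx":-12,"dy":-20,"dz":0,"spin":-0.68},{"claw":-1,"dx":-15,"dy":-25,"dz":0,"spin":-0.85}]'
python3 - <<'E'
from workcell import ctrl
import numpy as np
s=ctrl.get_state();R=s['orientation'];p=s['tool_pos'];d=R.T@(np.array([.4899,-.1316,.2])-p)
print(p,s['joint_positions'].round(1),d*100,"psi",np.degrees(np.arctan2(R[1,0],R[0,0])),s['finger_gap'])
E
```

```text
time_s: 0.72
tool_pos: [0.3989, -0.2509, 0.2185]
orientation: [[0.964, -0.266, -0.0], [-0.266, -0.964, 0.0], [-0.0, -0.0, -1.0]]
ft_force: [1.1, -0.6, -0.4]
finger_gap: 0.511
[ 0.39891098 -0.25093798  0.21845039] [-45.8   6.6  98.2   0.   75.2 -30.4] [  5.60301487 -13.92141614   1.84664651] psi -15.40159927270757 0.5110332232800714
```

```bash
python3 -m inch '[{"claw":-1,"dx":1.1,"dy":-2.8,"dz":0,"spin":-0.175},{"claw":-1,"dx":2.2,"dy":-5.6,"dz":0,"spin":-0.35},{"claw":-1,"dx":3.4,"dy":-8.4,"dz":0,"spin":-0.525},{"claw":-1,"dx":4.5,"dy":-11.1,"dz":0,"spin":-0.7},{"claw":-1,"dx":5.6,"dy":-13.9,"dz":0,"spin":-0.875}]'
python3 -m inch '[{"claw":-1,"dx":0,"dy":0,"dz":0,"spin":-0.175},{"claw":-1,"dx":0,"dy":0,"dz":0,"spin":-0.35},{"claw":-1,"dx":0,"dy":0,"dz":0,"spin":-0.525},{"claw":-1,"dx":0,"dy":0,"dz":0,"spin":-0.7},{"claw":-1,"dx":0,"dy":0,"dz":0,"spin":-0.875}]'
cat > st.py <<'E'
from h import *
import sys
s=ctrl.get_state();R=s['orientation'];p=s['tool_pos']
psi=np.degrees(np.arctan2(R[1,0],R[0,0]))
print(p.round(4),s['joint_positions'].round(1),"psi",psi.round(2),s['finger_gap'],s['ft_force'].round(1),s['time_s'])
if len(sys.argv)>1:
    g=np.array([float(a) for a in sys.argv[1:4]]);print("d cm",(R.T@(g-p)*100).round(2))
E
python3 st.py .4899 -.1316 .108
```

```text
time_s: 1.35
tool_pos: [0.4901, -0.1331, 0.2183]
orientation: [[0.821, 0.57, -0.001], [0.57, -0.821, 0.0], [-0.0, -0.001, -1.0]]
ft_force: [0.1, -0.5, 0.2]
finger_gap: 0.014
time_s: 1.98
tool_pos: [0.4895, -0.1339, 0.2182]
orientation: [[0.089, 0.996, -0.001], [0.996, -0.089, 0.0], [0.0, -0.001, -1.0]]
ft_force: [0.7, 0.4, 0.1]
finger_gap: 0.004
[ 0.4895 -0.1339  0.2182] [ -27.9   10.5   93.6   -0.    76.  -112.8] psi 84.9 0.004281016026054741 [0.7 0.4 0.1] 1.975
d cm [ 0.22  0.03 11.02]
```

```bash
python3 -m inch '[{"claw":-1,"dx":0.1,"dy":0,"dz":2.5,"spin":-0.17},{"claw":-1,"dx":0.2,"dy":0,"dz":5,"spin":-0.346},{"claw":-1,"dx":0.2,"dy":0,"dz":7.5,"spin":-0.346},{"claw":-1,"dx":0.2,"dy":0,"dz":7.5,"spin":-0.346}]'
python3 st.py .4899 -.1316 .108
python3 - <<'E'
from h import *
for n,(a,b,c,d) in(("scene",(150,260,110,260)),("top",(170,300,320,450))):
    p,_=ctrl.capture(n);cv2.imwrite(f"pics/a_{n}.png",cv2.resize(p[a:b,c:d],None,fx=4,fy=4,interpolation=cv2.INTER_CUBIC))
E
```

```text
time_s: 2.48
tool_pos: [0.4884, -0.1312, 0.1417]
orientation: [[-0.248, 0.969, -0.004], [0.969, 0.248, 0.002], [0.003, -0.004, -1.0]]
ft_force: [-0.1, -0.5, 0.2]
finger_gap: 0.008
[ 0.4884 -0.1312  0.1417] [ -27.7   14.3  100.1   -0.    65.9 -132.1] psi 104.38 0.007566158404818488 [-0.1 -0.5  0.2] 2.475
d cm [-0.09  0.15  3.37]
```

View pics/a_scene.png

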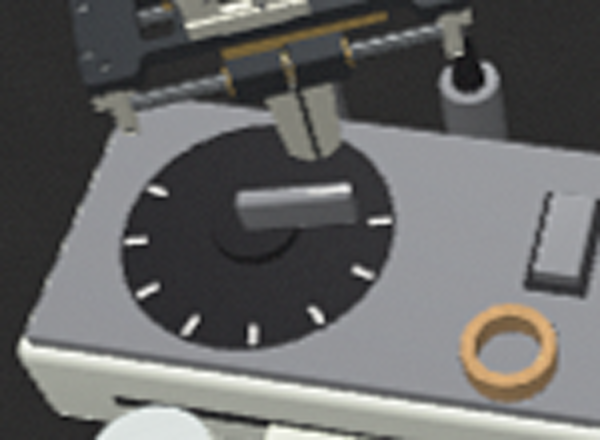

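View pics/a_top.png

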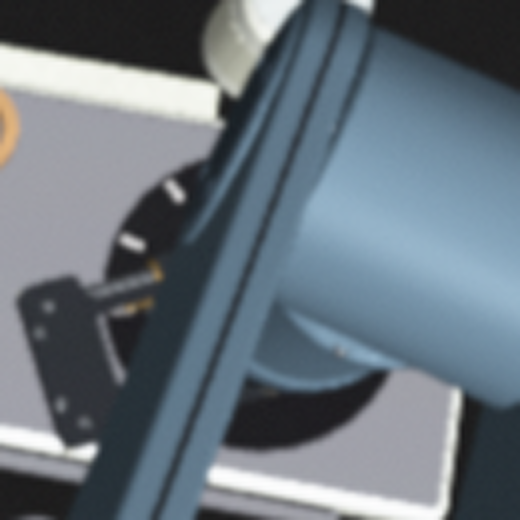

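The scene view shows the closed fingers just behind the lever on its anticlockwise side, at (310,150) in the crop. The arm hides the dial from the top camera. I'll go down next.

```bash
python3 -m inch '[{"claw":-1,"dx":0,"dy":0.1,"dz":1.7,"spin":0},{"claw":-1,"dx":0,"dy":0.1,"dz":3.3,"spin":0},{"claw":-1,"dx":0,"dy":0.1,"dz":3.3,"spin":0},{"claw":-1,"dx":0,"dy":0.1,"dz":3.3,"spin":0}]'
python3 st.py .4899 -.1316 .108
```

```text
time_s: 3.08
tool_pos: [0.4918, -0.1322, 0.1119]
orientation: [[-0.249, 0.969, 0.002], [0.969, 0.249, -0.001], [-0.001, 0.001, -1.0]]
ft_force: [0.1, -0.7, 0.3]
finger_gap: 0.002
[ 0.4918 -0.1322  0.1119] [ -27.6   16.3  102.1    0.    61.5 -132. ] psi 104.39 0.0021660648958853903 [ 0.1 -0.7  0.3] 3.075
d cm [ 0.11 -0.17  0.39]
```

```bash
python3 -m inch '[{"claw":-1,"dx":0.07,"dy":0.24,"dz":0.1,"spin":0.052},{"claw":-1,"dx":0.12,"dy":0.48,"dz":0.2,"spin":0.105},{"claw":-1,"dx":0.16,"dy":0.72,"dz":0.3,"spin":0.157},{"claw":-1,"dx":0.18,"dy":0.97,"dz":0.3,"spin":0.209},{"claw":-1,"dx":0.2,"dy":1.21,"dz":0.3,"spin":0.262}]'
python3 -m inch '[{"claw":-1,"dx":0.07,"dy":0.24,"dz":0,"spin":0.052},{"claw":-1,"dx":0.12,"dy":0.48,"dz":0,"spin":0.105},{"claw":-1,"dx":0.16,"dy":0.72,"dz":0,"spin":0.157},{"claw":-1,"dx":0.18,"dy":0.97,"dz":0,"spin":0.209},{"claw":-1,"dx":0.2,"dy":1.21,"dz":0,"spin":0.262}]'
cat > loc.py <<'E'
from h import *
import sys
s=ctrl.get_state();R=s['orientation'];p=s['tool_pos'];ax=np.array([.5144,-.1717,p[2]])
l=R.T@(p-ax)*1000
psi=np.degrees(np.arctan2(R[1,0],R[0,0]))
# position-implied finger angle minus (45,-13.5)
print("in tool frame vs axis mm",l.round(1),"want 45,-13.5; psi",psi.round(1),"sel(contact) deg",(92.7-psi).round(1),p.round(4),s['ft_force'].round(1))
if len(sys.argv)>1:
    P,_=ctrl.capture("scene");cv2.imwrite(f"pics/{sys.argv[1]}.png",cv2.resize(P[150:260,110:260],None,fx=4,fy=4,interpolation=cv2.INTER_CUBIC))
E
python3 loc.py c1
```

```text
time_s: 3.7
tool_pos: [0.5018, -0.1271, 0.1089]
orientation: [[0.013, 1.0, -0.001], [1.0, -0.013, -0.001], [-0.001, -0.001, -1.0]]
ft_force: [-3.1, -0.6, 2.4]
finger_gap: 0.007
time_s: 4.32
tool_pos: [0.5152, -0.1253, 0.1089]
orientation: [[0.271, 0.963, 0.002], [0.963, -0.271, -0.001], [-0.0, 0.002, -1.0]]
ft_force: [-0.1, -0.2, -0.1]
finger_gap: 0.001
in tool frame vs axis mm [ 44.9 -11.8  -0. ] want 45,-13.5; psi 74.3 sel(contact) deg 18.4 [ 0.5152 -0.1253  0.1089] [-0.1 -0.2 -0.1]
```

View pics/c1.png

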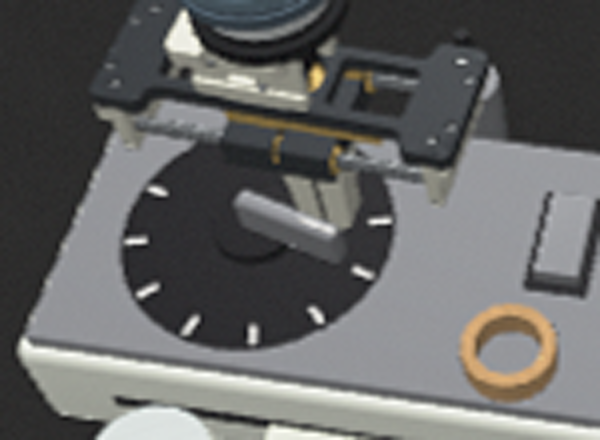

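The selector has clicked to the second mark: the lever points at the tick at (362,272), and the force is back to zero. The next clicks use the same motion.

```bash
python3 -m inch '[{"claw":-1,"dx":0.07,"dy":0.24,"dz":0,"spin":0.052},{"claw":-1,"dx":0.12,"dy":0.48,"dz":0,"spin":0.105},{"claw":-1,"dx":0.16,"dy":0.72,"dz":0,"spin":0.157},{"claw":-1,"dx":0.18,"dy":0.97,"dz":0,"spin":0.209},{"claw":-1,"dx":0.2,"dy":1.21,"dz":0,"spin":0.262}]'
python3 -m inch '[{"claw":-1,"dx":0.07,"dy":0.24,"dz":0,"spin":0.052},{"claw":-1,"dx":0.12,"dy":0.48,"dz":0,"spin":0.105},{"claw":-1,"dx":0.16,"dy":0.72,"dz":0,"spin":0.157},{"claw":-1,"dx":0.18,"dy":0.97,"dz":0,"spin":0.209},{"claw":-1,"dx":0.2,"dy":1.21,"dz":0,"spin":0.262}]'
python3 loc.py c2
```

```text
time_s: 5.0
tool_pos: [0.5257, -0.1263, 0.1085]
orientation: [[0.51, 0.86, -0.001], [0.86, -0.51, -0.0], [-0.001, -0.001, -1.0]]
ft_force: [-2.8, -0.4, 1.7]
finger_gap: 0.009
time_s: 5.62
tool_pos: [0.5386, -0.1311, 0.1087]
orientation: [[0.716, 0.698, 0.001], [0.698, -0.716, -0.001], [0.001, 0.002, -1.0]]
ft_force: [-0.3, 0.2, -1.5]
finger_gap: 0.004
in tool frame vs axis mm [ 45.7 -12.2   0. ] want 45,-13.5; psi 44.3 sel(contact) deg 48.4 [ 0.5386 -0.1311  0.1087] [-0.3  0.2 -1.5]
```

View pics/c2.png

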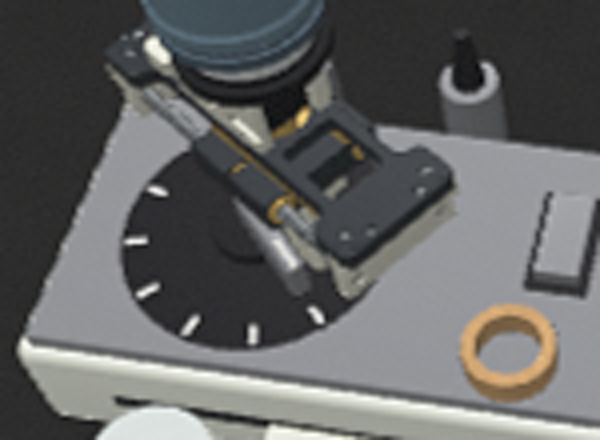

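The lever now points at the third tick, at (318,315). Now the third click.

```bash
python3 -m inch '[{"claw":-1,"dx":0.07,"dy":0.24,"dz":0,"spin":0.052},{"claw":-1,"dx":0.12,"dy":0.48,"dz":0,"spin":0.105},{"claw":-1,"dx":0.16,"dy":0.72,"dz":0,"spin":0.157},{"claw":-1,"dx":0.18,"dy":0.97,"dz":0,"spin":0.209},{"claw":-1,"dx":0.2,"dy":1.21,"dz":0,"spin":0.262}]'
python3 -m inch '[{"claw":-1,"dx":0.07,"dy":0.24,"dz":0,"spin":0.052},{"claw":-1,"dx":0.12,"dy":0.48,"dz":0,"spin":0.105},{"claw":-1,"dx":0.16,"dy":0.72,"dz":0,"spin":0.157},{"claw":-1,"dx":0.18,"dy":0.97,"dz":0,"spin":0.209},{"claw":-1,"dx":0.2,"dy":1.21,"dz":0,"spin":0.262}]'
python3 loc.py c3
```

```text
time_s: 6.3
tool_pos: [0.547, -0.1372, 0.1084]
orientation: [[0.872, 0.49, -0.001], [0.49, -0.872, 0.001], [-0.001, -0.002, -1.0]]
ft_force: [-3.5, 2.3, 2.8]
finger_gap: 0.005
time_s: 6.92
tool_pos: [0.5559, -0.1478, 0.1085]
orientation: [[0.969, 0.247, 0.001], [0.247, -0.969, -0.001], [0.001, 0.001, -1.0]]
ft_force: [0.0, 0.5, -0.9]
finger_gap: 0.008
in tool frame vs axis mm [ 46.1 -12.9   0. ] want 45,-13.5; psi 14.3 sel(contact) deg 78.4 [ 0.5559 -0.1478  0.1085] [ 0.   0.5 -0.9]
```

View pics/c3.png

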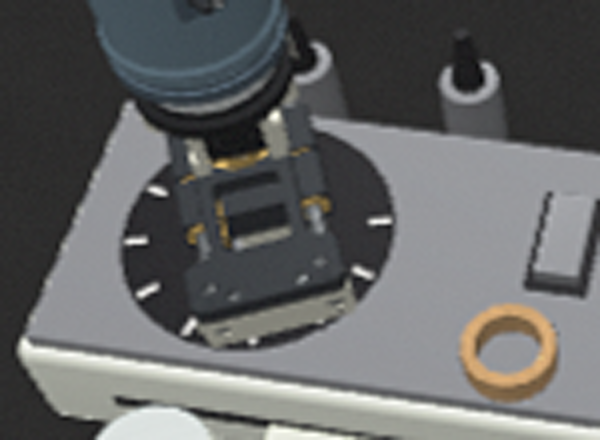

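The gripper hides the lever in this view. The force rose and then dropped to about 0 as it did on the earlier clicks, which fits the selector being at the fourth mark. Now click four.

```bash
python3 -m inch '[{"claw":-1,"dx":0.07,"dy":0.24,"dz":0,"spin":0.052},{"claw":-1,"dx":0.12,"dy":0.48,"dz":0,"spin":0.105},{"claw":-1,"dx":0.16,"dy":0.72,"dz":0,"spin":0.157},{"claw":-1,"dx":0.18,"dy":0.97,"dz":0,"spin":0.209},{"claw":-1,"dx":0.2,"dy":1.21,"dz":0,"spin":0.262}]'
python3 -m inch '[{"claw":-1,"dx":0.07,"dy":0.24,"dz":0,"spin":0.052},{"claw":-1,"dx":0.12,"dy":0.48,"dz":0,"spin":0.105},{"claw":-1,"dx":0.16,"dy":0.72,"dz":0,"spin":0.157},{"claw":-1,"dx":0.18,"dy":0.97,"dz":0,"spin":0.209},{"claw":-1,"dx":0.2,"dy":1.21,"dz":0,"spin":0.262}]'
python3 loc.py c4
```

```text
time_s: 7.6
tool_pos: [0.5603, -0.1573, 0.1083]
orientation: [[1.0, -0.012, -0.0], [-0.012, -1.0, 0.002], [-0.0, -0.002, -1.0]]
ft_force: [-0.4, 3.8, 1.6]
finger_gap: 0.003
time_s: 8.22
tool_pos: [0.5625, -0.1711, 0.1083]
orientation: [[0.963, -0.27, 0.001], [-0.27, -0.963, -0.0], [0.001, 0.0, -1.0]]
ft_force: [-0.0, 0.1, 0.1]
finger_gap: 0.004
in tool frame vs axis mm [ 46.2 -13.6   0. ] want 45,-13.5; psi -15.7 sel(contact) deg 108.4 [ 0.5625 -0.1711  0.1083] [-0.   0.1  0.1]
```

View pics/c4.png

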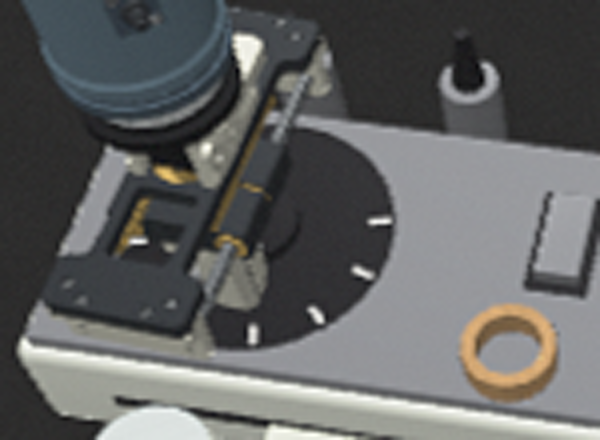

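The arm still covers the lever. I'll do the first half of the last click as a check: the finger should meet the lever (about 3–4 N) around 123°.

```bash
python3 -m inch '[{"claw":-1,"dx":0.07,"dy":0.24,"dz":0,"spin":0.052},{"claw":-1,"dx":0.12,"dy":0.48,"dz":0,"spin":0.105},{"claw":-1,"dx":0.16,"dy":0.72,"dz":0,"spin":0.157},{"claw":-1,"dx":0.18,"dy":0.97,"dz":0,"spin":0.209},{"claw":-1,"dx":0.2,"dy":1.21,"dz":0,"spin":0.262}]'
python3 loc.py c5
```

```text
time_s: 8.9
tool_pos: [0.5616, -0.182, 0.1082]
orientation: [[0.86, -0.51, 0.002], [-0.51, -0.86, 0.002], [0.0, -0.002, -1.0]]
ft_force: [1.9, 4.1, 0.0]
finger_gap: 0.008
in tool frame vs axis mm [ 45.8 -15.3   0.1] want 45,-13.5; psi -30.7 sel(contact) deg 123.4 [ 0.5616 -0.182   0.1082] [1.9 4.1 0. ]
```

View pics/c5.png

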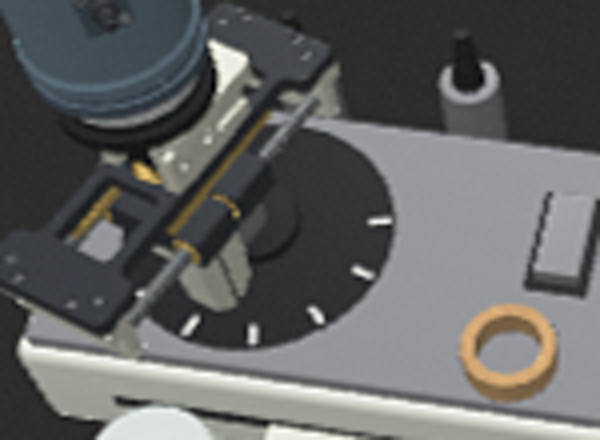

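The finger met the lever at 123° with 4.5 N, as expected for the fifth mark. Now the second half.

```bash
python3 -m inch '[{"claw":-1,"dx":0.07,"dy":0.24,"dz":0,"spin":0.052},{"claw":-1,"dx":0.12,"dy":0.48,"dz":0,"spin":0.105},{"claw":-1,"dx":0.16,"dy":0.72,"dz":0,"spin":0.157},{"claw":-1,"dx":0.18,"dy":0.97,"dz":0,"spin":0.209},{"claw":-1,"dx":0.2,"dy":1.23,"dz":0,"spin":0.262}]'
python3 loc.py c6
```

```text
time_s: 9.57
tool_pos: [0.5565, -0.1949, 0.1081]
orientation: [[0.699, -0.715, 0.0], [-0.715, -0.699, -0.001], [0.001, 0.0, -1.0]]
ft_force: [0.7, 0.4, 0.8]
finger_gap: 0.008
in tool frame vs axis mm [ 46.1 -13.9   0. ] want 45,-13.5; psi -45.6 sel(contact) deg 138.3 [ 0.5565 -0.1949  0.1081] [0.7 0.4 0.8]
```

View pics/c6.png

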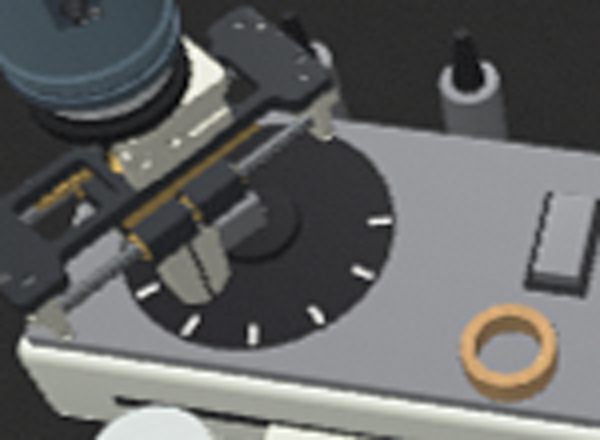

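The force is back to zero, so the selector clicked. I'll back off slightly and lift.

```bash
python3 -m inch '[{"claw":-1,"dx":0,"dy":-0.4,"dz":0,"spin":0},{"claw":-1,"dx":0,"dy":-0.4,"dz":-3,"spin":0},{"claw":-1,"dx":0,"dy":-0.4,"dz":-7,"spin":0},{"claw":-1,"dx":0,"dy":-0.4,"dz":-7,"spin":0}]'
python3 st.py .5316 .0035 .15
```

```text
time_s: 10.12
tool_pos: [0.5615, -0.1927, 0.1814]
orientation: [[0.7, -0.714, 0.006], [-0.714, -0.7, -0.004], [0.007, -0.002, -1.0]]
ft_force: [0.8, 0.5, -0.4]
finger_gap: 0.006
[ 0.5615 -0.1927  0.1814] [-29.7  20.5  85.3   0.   73.8  15.9] psi -45.59 0.005806370609270478 [ 0.8  0.5 -0.4] 10.125
d cm [-16.13 -11.59   3.05]
```

```bash
python3 -m inch '[{"claw":-1,"dx":-3.2,"dy":-2.3,"dz":0,"spin":-0.12},{"claw":-1,"dx":-6.4,"dy":-4.6,"dz":0,"spin":-0.24},{"claw":-1,"dx":-9.7,"dy":-7,"dz":0,"spin":-0.36},{"claw":-1,"dx":-12.9,"dy":-9.3,"dz":0,"spin":-0.48},{"claw":-1,"dx":-16.1,"dy":-11.5,"dz":0,"spin":-0.58}]'
python3 -m inch '[{"claw":-1,"dx":0,"dy":0,"dz":2.5,"spin":0},{"claw":-1,"dx":0,"dy":0,"dz":4.5,"spin":0},{"claw":-1,"dx":0,"dy":0,"dz":4.5,"spin":0}]'
python3 st.py .5316 .0035 .107
python3 - <<'E'
from h import *
for n,(a,b,c,d) in(("scene",(150,260,110,310)),("top",(170,300,260,450))):
    p,_=ctrl.capture(n);cv2.imwrite(f"pics/k_{n}.png",cv2.resize(p[a:b,c:d],None,fx=4,fy=4,interpolation=cv2.INTER_CUBIC))
E
```

```text
time_s: 10.75
tool_pos: [0.5284, 0.0051, 0.1767]
orientation: [[0.977, -0.211, -0.001], [-0.211, -0.977, 0.0], [-0.001, -0.0, -1.0]]
ft_force: [0.2, -0.2, 0.4]
finger_gap: 0.0
time_s: 11.12
tool_pos: [0.5274, 0.0043, 0.1305]
orientation: [[0.977, -0.215, -0.005], [-0.215, -0.977, 0.001], [-0.005, 0.0, -1.0]]
ft_force: [0.5, 0.3, -0.5]
finger_gap: 0.007
[0.5274 0.0043 0.1305] [-11.7  17.1  98.   -0.   65.2   0.7] psi -12.39 0.006825142145882231 [ 0.5  0.3 -0.5] 11.125
d cm [ 0.44 -0.01  2.35]
```

View pics/k_scene.png

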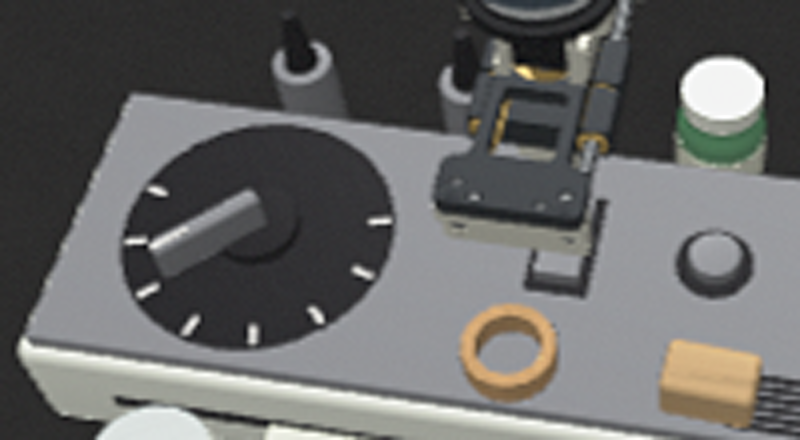

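View pics/k_top.png

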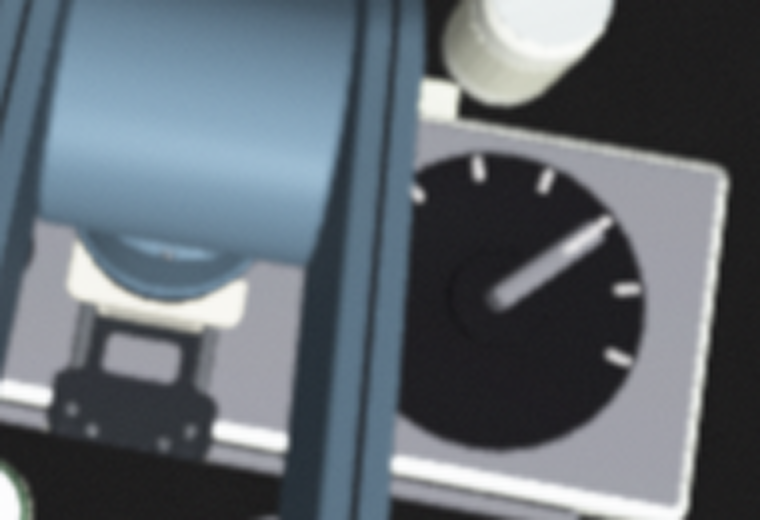

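The top view confirms the lever is on the sixth tick at (608,222), with two ticks left beyond it clockwise. The fingers are over the bar key. I'll press slowly.

```bash
python3 -m inch '[{"claw":-1,"dx":0.3,"dy":0,"dz":0.7,"spin":0},{"claw":-1,"dx":0.3,"dy":0,"dz":1.4,"spin":0},{"claw":-1,"dx":0.3,"dy":0,"dz":1.9,"spin":0},{"claw":-1,"dx":0.3,"dy":0,"dz":1.9,"spin":0}]'
python3 st.py .5316 .0035 .101
```

```text
time_s: 11.72
tool_pos: [0.5317, 0.003, 0.1131]
orientation: [[0.976, -0.216, -0.001], [-0.216, -0.976, 0.0], [-0.001, -0.0, -1.0]]
ft_force: [0.1, -0.5, -0.2]
finger_gap: 0.002
[0.5317 0.003  0.1131] [-11.7  18.5  98.8   0.   62.8   0.8] psi -12.49 0.002046730490213888 [ 0.1 -0.5 -0.2] 11.725
d cm [-0.02 -0.05  1.21]
```

```bash
python3 -m inch '[{"claw":-1,"dx":0,"dy":0,"dz":0.3,"spin":0},{"claw":-1,"dx":0,"dy":0,"dz":0.5,"spin":0},{"claw":-1,"dx":0,"dy":0,"dz":0.7,"spin":0},{"claw":-1,"dx":0,"dy":0,"dz":0.9,"spin":0},{"claw":-1,"dx":0,"dy":0,"dz":1.0,"spin":0}]'
python3 st.py .5316 .0035 .101
```

```text
time_s: 12.35
tool_pos: [0.5322, 0.003, 0.1038]
orientation: [[0.976, -0.216, 0.0], [-0.216, -0.976, -0.0], [0.0, -0.0, -1.0]]
ft_force: [-0.2, -0.1, 2.4]
finger_gap: 0.004
[0.5322 0.003  0.1038] [-11.7  19.1  99.4   0.   61.5   0.8] psi -12.49 0.004433886942366464 [-0.2 -0.1  2.4] 12.35
d cm [-0.07 -0.04  0.28]
```

```bash
python3 -m inch '[{"claw":-1,"dx":0,"dy":0,"dz":0.1,"spin":0},{"claw":-1,"dx":0,"dy":0,"dz":0.2,"spin":0},{"claw":-1,"dx":0,"dy":0,"dz":0.3,"spin":0},{"claw":-1,"dx":0,"dy":0,"dz":0.3,"spin":0}]'
python3 st.py .5316 .0035 .101
```

```text
time_s: 12.85
tool_pos: [0.5322, 0.003, 0.1012]
orientation: [[0.976, -0.216, 0.0], [-0.216, -0.976, -0.0], [0.0, 0.0, -1.0]]
ft_force: [-2.8, 0.7, 7.5]
finger_gap: 0.005
[0.5322 0.003  0.1012] [-11.7  19.3  99.6  -0.   61.1   0.8] psi -12.49 0.005130587564215733 [-2.8  0.7  7.5] 12.85
d cm [-0.07 -0.04  0.02]
```

```bash
python3 -m inch '[{"claw":-1,"dx":0,"dy":0,"dz":0.1,"spin":0},{"claw":-1,"dx":0,"dy":0,"dz":0.15,"spin":0},{"claw":-1,"dx":0,"dy":0,"dz":0.15,"spin":0}]'
python3 st.py .5316 .0035 .101
```

```text
time_s: 13.22
tool_pos: [0.5322, 0.0029, 0.101]
orientation: [[0.976, -0.216, 0.001], [-0.216, -0.976, -0.0], [0.001, 0.0, -1.0]]
ft_force: [-5.0, -0.0, 17.1]
finger_gap: -0.002
[0.5322 0.0029 0.101 ] [-11.7  19.3  99.6  -0.   61.1   0.8] psi -12.48 -0.0022719455470749735 [-5.  -0.  17.1] 13.225
d cm [-0.08 -0.04 -0.  ]
```

The key is at its bottom stop: the tool did not go any lower and the force rose to 17 N. Now I'll release and draw clear.

```bash
python3 -m inch '[{"claw":-1,"dx":0,"dy":0,"dz":-0.6,"spin":0},{"claw":-1,"dx":0,"dy":0,"dz":-2,"spin":0},{"claw":-1,"dx":0,"dy":0,"dz":-6,"spin":0},{"claw":-1,"dx":0,"dy":0,"dz":-10,"spin":0},{"claw":-1,"dx":0,"dy":0,"dz":-12,"spin":0}]'
python3 -m inch '[{"claw":-1,"dx":-5,"dy":0,"dz":0,"spin":0},{"claw":-1,"dx":-10,"dy":0,"dz":0,"spin":0},{"claw":-1,"dx":-15,"dy":0,"dz":0,"spin":0},{"claw":-1,"dx":-15,"dy":0,"dz":0,"spin":0},{"claw":-1,"dx":-15,"dy":0,"dz":0,"spin":0}]'
python3 - <<'E'
from h import *
for n,(a,b,c,d) in(("scene",(130,320,100,340)),("top",(130,330,210,450))):
    p,z=ctrl.capture(n);cv2.imwrite(f"pics/f_{n}.png",cv2.resize(p[a:b,c:d],None,fx=3,fy=3,interpolation=cv2.INTER_CUBIC))
E
```

```text
time_s: 13.85
tool_pos: [0.5332, 0.0028, 0.2219]
orientation: [[0.976, -0.216, 0.004], [-0.216, -0.976, -0.001], [0.004, -0.0, -1.0]]
ft_force: [0.3, 0.3, -0.4]
finger_gap: 0.004
time_s: 14.48
tool_pos: [0.3867, 0.0352, 0.2199]
orientation: [[0.976, -0.216, 0.002], [-0.216, -0.976, -0.0], [0.002, -0.0, -1.0]]
ft_force: [-0.1, -0.5, -0.1]
finger_gap: 0.004
```

View pics/f_scene.png

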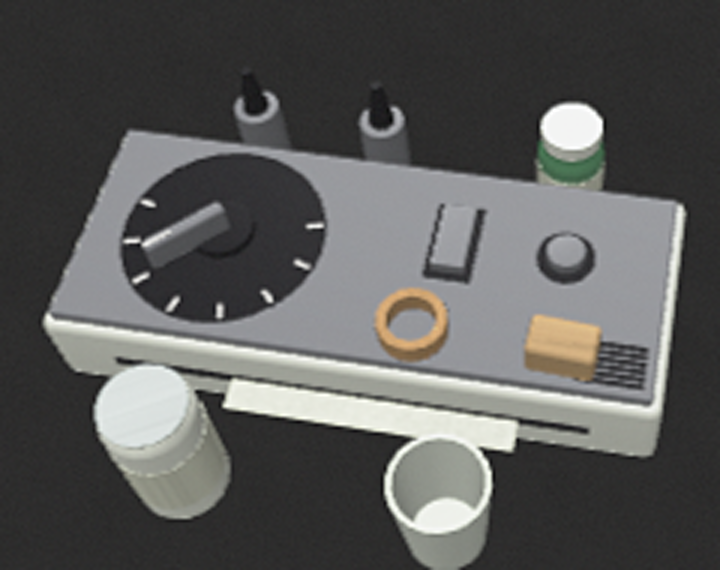

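View pics/f_top.png

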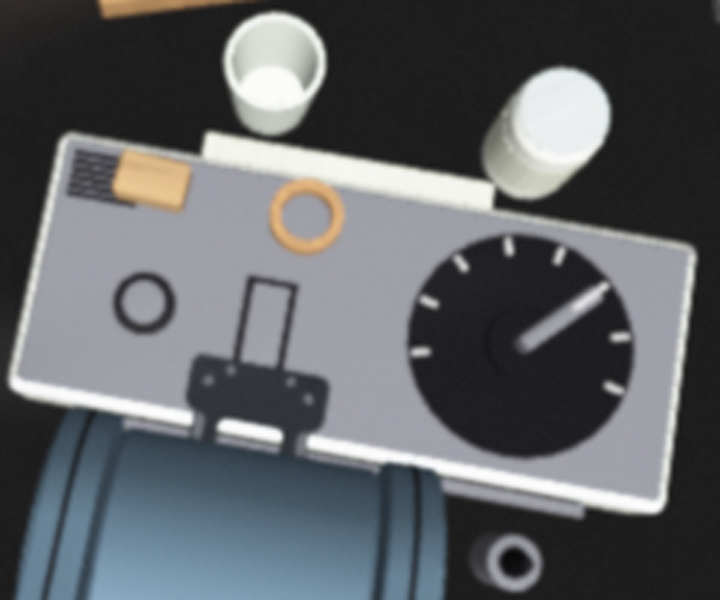

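The lever is on the sixth tick at (605,288), the bar key is up, the other objects are where they were, and the arm is clear. I'm handing in.

```bash
python3 -c "
from workcell import ctrl
print(ctrl.close_job())"
```

```text
the job is handed in; nothing more can be done
None
```

I moved the selector five clicks, from the first mark to the sixth, then pressed the bar key fully and drew clear. The job was handed in at about 14.6 s of robot time, and no verdict was reported.

- **Selector:** I pushed it with the closed fingertips on one side of the lever, at about 3 to 4.5 N. The force dropped to about zero after each click. The last top view, taken after the arm drew clear, shows the lever on the sixth tick with two ticks left beyond it.
- **Clicks not seen directly:** The gripper hid the lever for clicks three to five, so I relied on the force readings until the arm moved to the bar key. The top view then showed the lever on the sixth mark before I pressed the key.
- **Bar key:** I pressed until the tool stopped going lower at 17 N, with the tip about 6 mm below the key's height when up. After release the key looked fully up, judged by eye.
- **Everything else:** By eye, the objects in view stand where they were and the round key was never approached. I did not re-measure their positions. No check failed or disagreed.

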